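Set the fondant sheeter to its thin setting and start it

TASK

Get the bench sheeter ready to roll thin fondant: with the fingertips push its roller-gap lever from open, past the first notch, all the way to the second stop, and leave it seated there. Then press the start button fully in (the small flat one, not the mushroom-headed stop button, which must not be pressed) and let it spring back. Do not lift or shift the bottle, jar, cutter and bowl on the bench.

Things in the scene. Friction and masses are not known exactly. Their poses are not given: they have to be found in the camera images.
- sheeter: Steel bench sheeter, fixed. Origin: on the bench under the middle of its control housing, a box 260 (x) x 110 (y) mm with a flat top 200 mm up. z up; rollers and bearing plate lie on the -y side (y -55 to -297 mm, at most 206 mm high); the lever is outside the +y face. +x points away from the robot, turned up to 0.35 rad either way, and is the way to push the lever.
- gap_lever (a joint): Roller-gap lever, rad: 0 open (start, leaning 0.4 rad to the sheeter's -x), 0.4 first notch (upright), 0.8 second stop (leaning to +x, end of travel). It turns about the sheeter's y axis at lever_pivot. A detent holds it in each place: about 10 N at the knob to leave open, 6 to 8 N to leave the first notch; past the humps (0.2, 0.6 rad) it moves on by itself, short of them it falls back.
- lever_knob (a point): Centre of the black pear-shaped lever knob: 32 mm thick, 48 mm long along the lever, reaching 23 mm beyond this point. It moves on a 135 mm radius about the pivot (249 mm above the bench at either end of travel, 260 mm upright). Below the knob the lever is a bar 14 mm wide; a notched index sector, up to 93 mm from the pivot, stands 16 mm nearer the housing.
- lever_pivot (a point): Axis of the lever on the outside of the housing, in the plane of the lever: sheeter frame x 0, y 76 mm, z 125 mm.
- start_button (a joint): Start button travel, m: 0 out, 0.006 fully in, pressed straight down; sprung, about 5 N to press fully, springs back.
- start_button_top (a point): Centre of the top of the start button: a small flat round button 26 mm in diameter in a black collar 42 mm in diameter, on top of the control housing near its -x end (sheeter frame x -95, y 0 mm), top 218 mm above the bench.
- stop_button (a joint): Stop button travel, m: 0 out, 0.006 in. Not to be pressed.
- stop_button_top (a point): Centre of the top of the stop button: a mushroom head 42 mm in diameter, top 234 mm above the bench, on top of the housing 75 mm from the start button (sheeter frame x -20, y 0 mm). It looks grey like the start button.
- squeeze_bottle_mid (a point): Middle (half-way up) of a loose white plastic bottle with a cap, 56 mm in diameter, 160 mm tall, standing on the bench near the sheeter. Leave alone.
- paste_jar_mid (a point): Middle of a loose clear jar with a white lid, 68 mm in diameter, 75 mm tall. Leave alone.
- cutter_mid (a point): Middle of a loose steel ring cutter, 84 mm in diameter, 45 mm tall, open top and bottom. Leave alone.
- bowl_mid (a point): Middle of a loose steel bowl, 190 mm across the rim, 75 mm tall. Leave alone.

How it is judged:
By the outcome, as a careful person would: the job done as asked, in the order asked, and still so for the second after the job is handed in, with the robot touching nothing.
It also fails if it takes over 35 s, if anything falls off the work surface, if the arm or the gripper's body presses on something with over 40 N, if the wrist force passes 120 N, or if a joint passes its speed limit or range.

ROBOT

A 7-joint arm with a two-finger parallel gripper is mounted at the origin on the work surface. World frame = base frame: x ahead of the robot, y to its left, z up, the work surface at z = 0. Lengths are in m, angles in rad, forces in N, time in s.
With the tool pointing down it reaches from about 0.4 to 0.875 m from the base axis. Payload 19.3 kg.
Tool frame: the origin (TCP) lies at the very end of the fingers, on their centre line; the grasp point (between the pads) lies 19 mm behind it; z points along the fingers, y is the direction in which the jaws open and shut (so a half turn about z gives the same grasp; the last joint's range is limited). The gripper opens to 85 mm and grips with 20 to 120 N. Pads are 22 mm wide; open, the fingers measure 114 mm over their backs; the gripper's body (76 mm by 85 mm) begins 54 mm behind the grasp point. The pads swing forward as they close: fully open they stand 13 mm farther back than shut.
Start: joints at [1.267, 0.521, -0.036, 1.599, 0.021, 1.021, -0.113], TCP at [0.145, -0.608, 0.231] pointing down, gripper open.
Joint ranges: [-2.91, 2.91], [-0.3, 2.13], [-1.5, 1.42], [0.17, 2.43], [-1.26, 4.41], [0.16, 1.93], [-2.52, 2.52]. Speed limits (rad/s): [1.89, 1.89, 2.39, 2.39, 3.01, 3.01, 3.01].

INTERFACE

Orientations are given as a rotation vector (axis times angle).
In Python, from cell import * gives the robot as it stands. Calls block until the motion is done:
- move_to(position, orientation): joint-space move of the TCP to a pose.
- movel(position, ori=None, rate=0.15): straight line of the TCP; ori=None keeps the orientation; rate is the mean speed in m/s.
- move_j(angles): joint-space move.
- open_gripper() and grab(newtons=None): open the fingers fully, or close them until they stop; newtons is the grip in N (None keeps the last).
- dwell(seconds).
- inverse_kinematics(position, orientation): joint angles nearest the present ones, or None.
- grab_frame(name): name is "scene" or "side" or "wrist"; returns a dict with "pixels" (480x640x3 uint8, red, green, blue), "K" (3x3 intrinsics, pixels), "eye" and "rotation" of the camera in the world. Camera axes: x right, y down, z forward; pixel columns grow to the right and rows downward; lengths in m; the calibration is good to about 2 mm. A picture is of the moment at which its call begins. There is no depth.
A pose or a line that the arm cannot do raises Unreachable and nothing moves.
- sign_off(): hands the job in, once; it reports no verdict.
Trained networks look in a picture, given as the dict that the camera call returned (one of the last four; its "shot" number tells which), for a name from the list of things; names that differ only in an ending like _2 or _b are one class to them, and where a whole thing is asked for, a point or a joint stands for the part that bears it (a point fixed in the world has none). Each returns a list of dicts, best first, with "score" (0 to 1); they miss things now and then, are a little off and sometimes report something else, mostly with a low value. They report only what shows in the picture. A call takes as long as a camera call.
- spot_in(picture, query): "centre" ([x, y, z] in m, in world coordinates, good to about 4 mm: the middle of the surface that is visible of it).
Readings, each from a call of its own:
- get_clock(): time.
- get_qpos(): joint angles.
- get_qd(): joint speeds.
- get_joint_torque(): joint torques, N m.
- get_eef_pos(): TCP position.
- get_orientation(): TCP orientation.
- get_wrist_force(): force on the tool from outside, world axes, zero at the start.
- get_moment(): the same for the moment, N m.
- get_gripper_width(): finger opening in m.
Only numpy, scipy, OpenCV 4.12 (cv2) and the standard library are available. Lean on these libraries where they do the work, as an engineer would, in place of code of your own. Each camera call takes 0.05 s, during which the arm holds its last target. There are 200 camera calls.

## Working session

There is one attempt and no reset: what is moved stays moved. The work goes in short steps, each a Python script; the robot and the scene stay as the last script left them, time stands still between calls to the robot, and variables do not carry over. Pictures are saved under pics/ and viewed, about 8 in all and at most 12, crops included, and the job is handed in when it is done.

```bash
mkdir -p pics; ls; python3 - <<'E'
from cell import *
import cv2,numpy as np
for n in("scene","side"):
    f=grab_frame(n); cv2.imwrite(f"pics/{n}0.png",f["pixels"][:,:,::-1])
    print(n,f["eye"],f["K"][0])
    for q in("lever_knob","lever_pivot","start_button_top","stop_button_top","squeeze_bottle_mid","paste_jar_mid","cutter_mid","bowl_mid"):
        for d in spot_in(f,q)[:2]: print(q,np.round(d["centre"],3),round(d["score"],2))
print(get_clock(),get_orientation())
E
```

```text
pics
scene [0.92248821 0.77203546 0.72978837] [452.48730181   0.         315.00681331]
lever_knob [0.556 0.15  0.212] 0.85
lever_pivot [0.647 0.068 0.15 ] 0.76
start_button_top [0.51  0.062 0.221] 0.63
stop_button_top [0.585 0.082 0.231] 0.55
squeeze_bottle_mid [0.58  0.312 0.095] 0.83
squeeze_bottle_mid [0.51  0.067 0.218] 0.7
paste_jar_mid [0.697 0.323 0.064] 0.8
paste_jar_mid [0.584 0.441 0.03 ] 0.53
cutter_mid [0.472 0.278 0.025] 0.69
bowl_mid [0.582 0.441 0.029] 0.83
side [ 1.15078576 -0.429614    0.77388337] [557.5341214    0.         313.12294411]
lever_knob [0.543 0.136 0.252] 0.6
lever_knob [0.583 0.496 0.049] 0.37
lever_pivot [ 0.659 -0.073  0.146] 0.59
start_button_top [0.511 0.057 0.215] 0.58
start_button_top [0.586 0.288 0.098] 0.18
stop_button_top [0.586 0.067 0.232] 0.54
stop_button_top [0.545 0.134 0.253] 0.3
squeeze_bottle_mid [0.586 0.287 0.1  ] 0.95
paste_jar_mid [0.701 0.286 0.05 ] 0.9
cutter_mid [0.585 0.288 0.1  ] 0.67
cutter_mid [0.467 0.313 0.04 ] 0.43
bowl_mid [0.585 0.497 0.053] 0.69
bowl_mid [0.512 0.059 0.216] 0.21
0.9 [3.12014977e+00 3.66384091e-01 2.74664985e-05]
```

View pics/scene0.png

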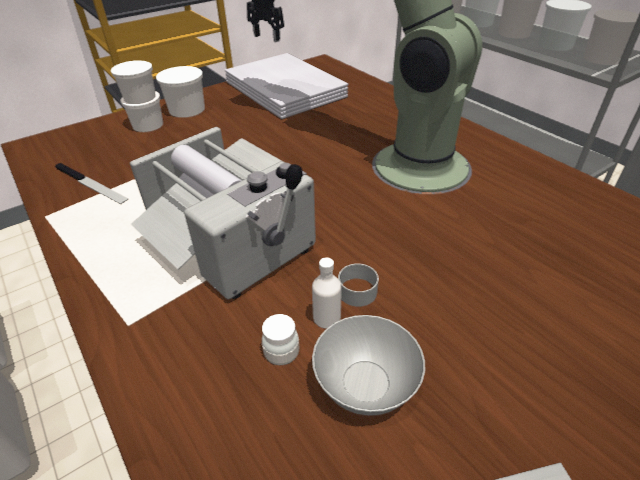

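View pics/side0.png

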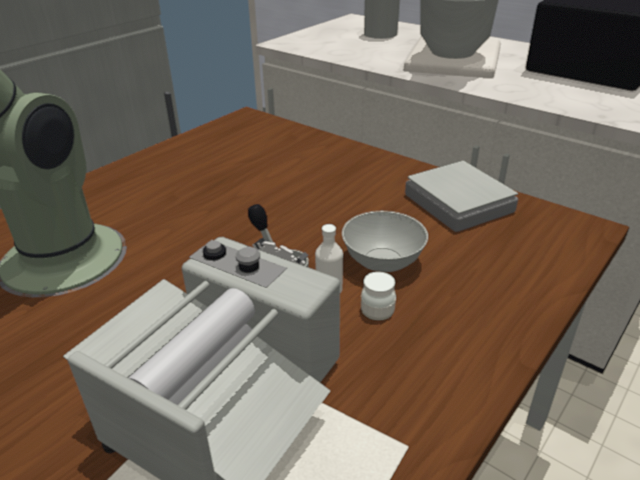

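The scene view shows the sheeter with its knob at about (291,176), stop at (258,179), and the bottle (327,293), jar, cutter and bowl on the lever side. The side view shows start at (213,247), stop at (247,257) and the knob at (258,217). Next I'll fit the sheeter pose using a zoomed view.

```bash
python3 - <<'E'
import cv2,numpy as np
a=cv2.imread("pics/scene0.png")[130:300,180:330]; b=cv2.imread("pics/side0.png")[195:315,180:350]
a=cv2.resize(a,(375,425),interpolation=cv2.INTER_CUBIC); b=cv2.resize(b,(425,300),interpolation=cv2.INTER_CUBIC)
m=np.zeros((425,800,3),np.uint8); m[:,:375]=a; m[:300,375:]=b
cv2.imwrite("pics/crop.png",m)
E
```

```text
(no output)
```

View pics/crop.png

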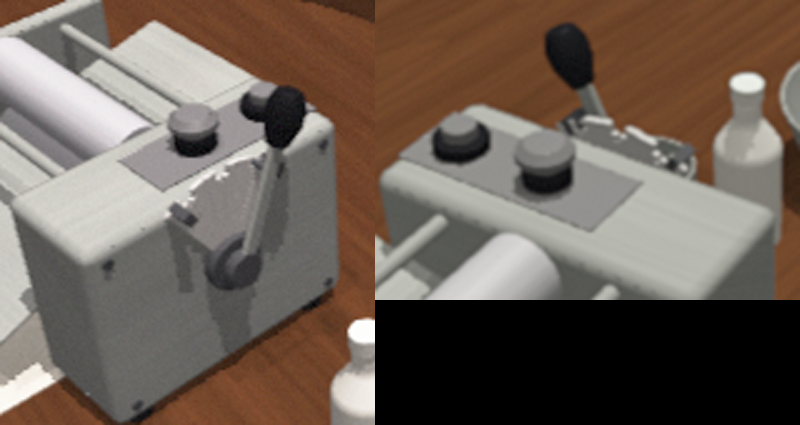

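```bash
cat > h.py <<'E'
from cell import *
import numpy as np, cv2
from scipy.optimize import least_squares
from scipy.spatial.transform import Rotation as R
L=np.array
def knob(th): a=th-0.4; return L([.135*np.sin(a),.076,.125+.135*np.cos(a)])
PT=dict(knob=knob(0),start=L([-.095,0,.218]),stop=L([-.02,0,.231]),pivot=L([0,.08,.125]))
def S2W(p,s): c,n=np.cos(s[2]),np.sin(s[2]); return L([s[0]+c*p[0]-n*p[1],s[1]+n*p[0]+c*p[1],p[2]])
def proj(f,p):
    q=np.asarray(f["rotation"]).T@(p-f["eye"]); q=np.asarray(f["K"])@q; return q[:2]/q[2]
E
python3 - <<'E'
from h import *
F={n:grab_frame(n) for n in("scene","side")}
ob=[("scene","stop",(257.2,175.6)),("scene","knob",(294,176.4)),("scene","pivot",(276.8,234.8)),("side","start",(214.4,245.8)),("side","stop",(248,254.5)),("side","knob",(258,217.4))]
fun=lambda s:np.concatenate([proj(F[c],S2W(PT[k],s))-L(o) for c,k,o in ob])
r=least_squares(fun,[.6,.07,.1]); s=r.x
print(np.round(s,4)); print(np.round(r.fun.reshape(-1,2),1))
for k in PT: print(k,np.round(S2W(PT[k],s),4))
print("knob end",S2W(knob(.8),s))
np.save("s.npy",s)
# loose items, top-centre from 2 views
E
```

```text
Traceback (most recent call last):
  File "h.py", line 10, in proj
    q=np.asarray(f["rotation"]).T@(p-f["eye"]); q=np.asarray(f["K"])@q; return q[:2]/q[2]
                                                  ~~~~~~~~~~~~~~~~~~^~
ValueError: matmul: Input operand 1 does not have enough dimensions (has 0, gufunc core with signature (n?,k),(k,m?)->(n?,m?) requires 1)
```

```bash
sed -i 's/np.asarray(f\["rotation"\]).T@/R.from_rotvec(f["rotation"]).as_matrix().T@/' h.py
python3 - <<'E'
from h import *
F={n:grab_frame(n) for n in("scene","side")}
print(F["scene"]["rotation"])
ob=[("scene","stop",(257.2,175.6)),("scene","knob",(294,176.4)),("scene","pivot",(276.8,234.8)),("side","start",(214.4,245.8)),("side","stop",(248,254.5)),("side","knob",(258,217.4))]
fun=lambda s:np.concatenate([proj(F[c],S2W(PT[k],s))-L(o) for c,k,o in ob])
r=least_squares(fun,[.6,.07,.1]); s=r.x
print(np.round(s,4)); print(np.round(r.fun.reshape(-1,2),1))
for k in PT: print(k,np.round(S2W(PT[k],s),4))
print("knob end",S2W(knob(.8),s))
np.save("s.npy",s)
E
```

```text
[-0.8307244  -2.54090444  1.15066772]
[0.5991 0.0724 0.1309]
[[-1.3 -0.6]
 [-1.5 -0.7]
 [ 0.9  3.2]
 [-0.9 -0.1]
 [-0.8 -1.9]
 [ 0.1 -0.6]]
knob [0.537  0.1409 0.2493]
start [0.5049 0.06   0.218 ]
stop [0.5792 0.0698 0.231 ]
pivot [0.5886 0.1518 0.125 ]
knob end [0.64126331 0.15465566 0.24934323]
```

```bash
cat >> h.py <<'E'
s=np.load("s.npy")
def ori(): return (R.from_euler("z",s[2])*R.from_euler("x",np.pi)).as_rotvec()
def W(x,y,z): return S2W(L([x,y,z]),s)
E
python3 - <<'E'
from h import *
p=get_eef_pos(); movel([p[0],p[1],.38],rate=.3)
grab(20)
for o in (ori(),(R.from_rotvec(ori())*R.from_euler("z",np.pi)).as_rotvec()): print(inverse_kinematics(W(-.12,.076,.38),o))
move_to(W(-.12,.076,.38),ori())
f=grab_frame("wrist"); cv2.imwrite("pics/w1.png",f["pixels"][:,:,::-1])
for q,k in(("start_button_top","start"),("stop_button_top","stop"),("lever_knob","knob")):
    print(q,proj(f,S2W(PT[k],s)),[(np.round(d["centre"],3),round(d["score"],2)) for d in spot_in(f,q)[:2]])
print(get_clock(),get_qpos(),get_eef_pos(),get_wrist_force(),get_gripper_width())
E
```

```text
[ 0.47727739  0.30646799 -1.09913463  1.69622481  0.28167159  1.31266585
 -2.11592976]
[ 0.51728892  0.32926446 -1.16506171  1.69489843  0.31134274  1.32453915
  0.99601462]
start_button_top [410.89955889 179.73644542] [(array([0.503, 0.066, 0.221]), 0.91)]
stop_button_top [423.44582762  75.57447398] [(array([0.58 , 0.071, 0.229]), 0.66)]
lever_knob [313.93615788 125.75565821] [(array([0.542, 0.143, 0.263]), 0.81), (array([0.57 , 0.284, 0.112]), 0.26)]
5.55 [ 0.47762941  0.30655358 -1.09889584  1.69618369  0.28165594  1.31269491
 -2.11579495] [0.4702615  0.13186547 0.37995996] [-0.21377281  0.22385159  0.48790948] 0.0003778937441133602
```

View pics/w1.png

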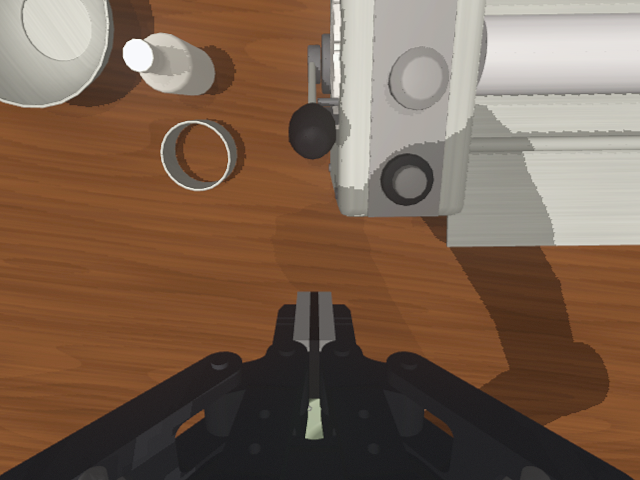

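The wrist view confirms the fit: start is at (411,182) against the predicted (411,180), stop at (419,77), knob at (312,129). The path beside the knob is clear, so I'll push.

```bash
python3 - <<'E'
from h import *
movel(W(-.12,.076,.232),rate=.2)
for x in (-.09,-.07,-.05,-.03,-.015,0,.012):
    movel(W(x,.076,.232),rate=.08)
    print(x,np.round(get_wrist_force(),1),np.round(get_eef_pos()-W(x,.076,.232),4))
f=grab_frame("scene"); cv2.imwrite("pics/s2.png",cv2.resize(f["pixels"][110:310,160:360,::-1],(600,600),interpolation=cv2.INTER_CUBIC))
print([proj(f,S2W(knob(t),s)) for t in(.4,.6,.8)]); print([(np.round(d["centre"],3),round(d["score"],2)) for d in spot_in(f,"lever_knob")[:2]]);print(S2W(knob(.8),s),get_clock())
E
```

```text
-0.09 [ 0.3  0.7 -0.5] [-0.0002  0.0002  0.0001]
-0.07 [-7.2 -2.2  2.5] [-0.0007 -0.0001 -0.0001]
-0.05 [-1.   0.4 -0.8] [-0.0002  0.0001 -0.0001]
-0.03 [-0.6 -0.6 -1. ] [-0.0003  0.0001 -0.0002]
-0.015 [-6.3 -1.1  4.4] [-0.0007  0.0002  0.    ]
0 [-0.  -0.5 -0.9] [-0.0002  0.     -0.0001]
0.012 [-0.4  0.1 -0.2] [-0.0002  0.     -0.0001]
[array([270.7023601 , 181.93645535]), array([259.39362842, 189.02998423]), array([248.59189067, 198.46049974])]
[(array([0.624, 0.159, 0.218]), 0.66)]
[0.64126331 0.15465566 0.24934323] 9.25
```

View pics/s2.png

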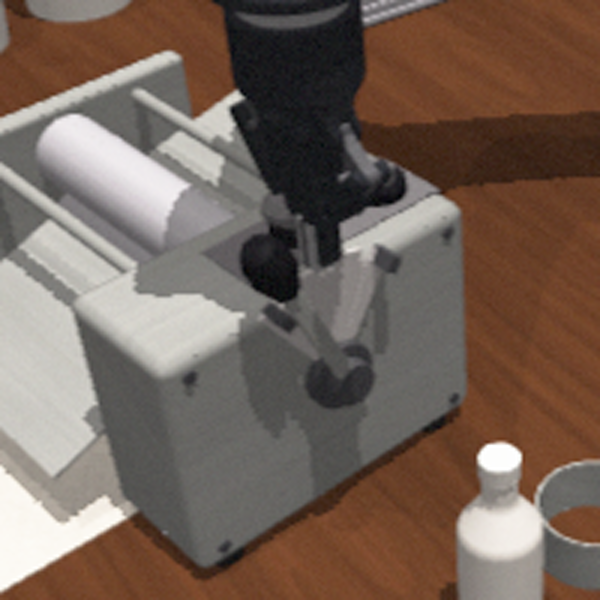

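The knob is at crop (270,267), which is (250,199) in the full image. That matches the predicted second stop at (248.6,198.5), and the contact force is about 0, so the lever is seated. Next: back off and press start.

```bash
python3 - <<'E'
from h import *
movel(W(-.04,.076,.232),rate=.2)
movel(W(-.06,.076,.31),rate=.25)
movel(W(-.095,0,.31),rate=.25)
movel(W(-.095,0,.226),rate=.15)
f0=get_wrist_force(); print(np.round(f0,1))
for z in (.220,.218,.216,.214,.212,.2115,.211,.2105,.210,.2095,.209):
    movel(W(-.095,0,z),rate=.03); dwell(.1)
    f=get_wrist_force()-f0; print(z,np.round(f,1),round(get_eef_pos()[2],4))
    if f[2]>14: break
print(get_clock())
E
```

```text
[ 0.3 -0.   0.3]
0.22 [0.8 0.1 1.7] 0.2203
0.218 [3.  0.1 3.3] 0.2181
0.216 [ 1.8 -0.1  5.4] 0.2161
0.214 [-7.4 -4.  36.5] 0.2155
12.825
```

```bash
python3 - <<'E'
from h import *
f=grab_frame("side"); a=f["pixels"]
b=grab_frame("wrist"); print(proj(b,W(-.095,0,.218)),proj(b,get_eef_pos()))
m=np.zeros((400,800,3),np.uint8); m[:,:400]=cv2.resize(a[210:280,185:255],(400,400),interpolation=cv2.INTER_CUBIC)
m[:,400:]=cv2.resize(b["pixels"][200:400,220:420],(400,400),interpolation=cv2.INTER_CUBIC)
cv2.imwrite("pics/p1.png",m[:,:,::-1]); print(get_eef_pos(),W(-.095,0,.214),get_wrist_force())
E
```

```text
[315.69160046 313.99529039] [315.51311476 310.14479057]
[0.50523489 0.06015712 0.21551068] [0.50487207 0.06004716 0.214     ] [-7.67422275 -3.49312693 37.579796  ]
```

View pics/p1.png

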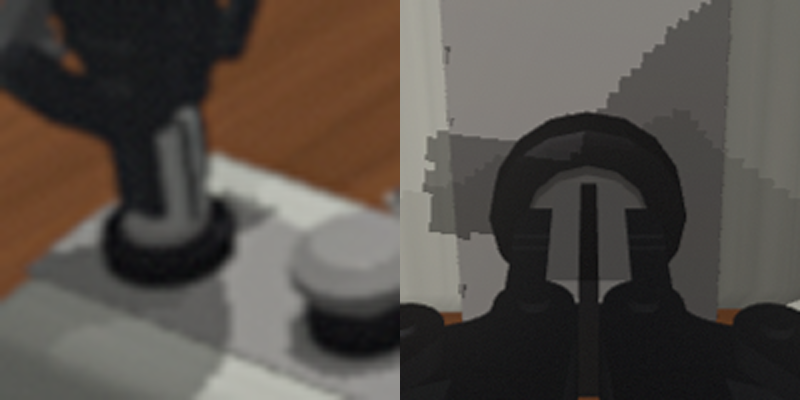

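Force rises softly and then hits a hard stop near z = 0.216. That could be the end of travel or a finger back touching the collar. I'll release slowly and measure the spring's free height to find out the travel.

```bash
python3 - <<'E'
from h import *
for z in (.2155,.216,.2165,.2175,.2185,.2195,.2205,.2215,.2225,.224,.228):
    movel(W(-.095,0,z),rate=.03); dwell(.08)
    f=np.mean([get_wrist_force() for _ in range(5)],0); print(z,np.round(f,1),round(get_eef_pos()[2],4))
print(get_clock())
E
```

```text
0.2155 [-0.1 -0.7 12.8] 0.216
0.216 [ 3.2 -0.1  5.5] 0.2161
0.2165 [4.2 0.3 4.2] 0.2165
0.2175 [ 3.4 -0.1  3.6] 0.2175
0.2185 [2.4 0.7 3.1] 0.2184
0.2195 [ 0.8 -0.7  3.7] 0.2195
0.2205 [-0.2 -0.2  2.2] 0.2204
0.2215 [-0.1  0.2  1.8] 0.2214
0.2225 [ 0.1  0.  -0.8] 0.2224
0.224 [-0.  -0.1 -0.9] 0.224
0.228 [ 0.6  0.1 -0.3] 0.228
16.625
```

```bash
python3 - <<'E'
from h import *
for z in (.2240,.2226,.2224,.2222,.2220,.2218,.2216):
    movel(W(-.095,0,z),rate=.05); dwell(.05)
    f=np.mean([get_wrist_force() for _ in range(5)],0); print(z,np.round(f,1),round(get_eef_pos()[2],5))
print(get_clock())
E
```

```text
0.224 [ 0.2 -0.  -0.4] 0.2238
0.2226 [-0.8 -0.   0.2] 0.22258
0.2224 [-0.2  0.1  0.3] 0.22241
0.2222 [-0.9 -0.2  0. ] 0.2222
0.222 [-1.2  0.1  0.9] 0.22204
0.2218 [-0.8  0.3  1.1] 0.22181
0.2216 [ 0.1 -0.5  1.8] 0.22162
18.725
```

Free contact is at about 0.2221 and the hard stop at about 0.2161, so travel was 6.0 mm and the press was full. Next: retreat and do the final check.

```bash
python3 - <<'E'
from h import *
movel(W(-.095,0,.33),rate=.25); movel(W(-.2,0,.40),rate=.3)
f=grab_frame("scene"); g=grab_frame("side")
print([(q,np.round(spot_in(f,q)[0]["centre"],3)) for q in("squeeze_bottle_mid","paste_jar_mid","cutter_mid","bowl_mid","lever_knob")])
print(proj(f,S2W(knob(.8),s)),proj(g,S2W(knob(.8),s)),get_clock(),get_wrist_force())
cv2.imwrite("pics/end.png",np.hstack([f["pixels"][120:420,130:430],g["pixels"][190:340,180:430].repeat(2,0).repeat(2,1)])[:,:,::-1])
E
```

```text
[('squeeze_bottle_mid', array([0.581, 0.311, 0.093])), ('paste_jar_mid', array([0.698, 0.323, 0.064])), ('cutter_mid', array([0.472, 0.281, 0.024])), ('bowl_mid', array([0.58 , 0.442, 0.029])), ('lever_knob', array([0.623, 0.156, 0.217]))]
[248.59189067 198.46049974] [308.28121775 233.65903288] 20.35 [-0.12641413 -0.00796032 -0.26624141]
```

View pics/end.png

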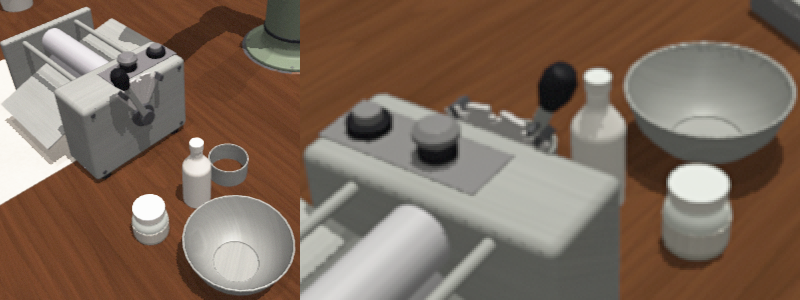

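The final view shows the knob at side pixel (308.5,233) against (308.3,233.7) predicted for 0.8 rad. The start button is back out and the loose items are where they were.

```bash
python3 -c "
from cell import *
sign_off()"
```

```text
the job is handed in; nothing more can be done
```

The job is handed in: the lever is at the second stop, and the start button was pressed fully in and has sprung back.

- **Lever:** I pushed it with the closed fingertips from open, past the first notch, to the second stop. After backing off, the knob is within 1 px (side view) and about 2 px (scene view) of where it should be at 0.8 rad, so it is seated.
- **Start button:** The measured travel was about 6.0 mm, from first contact at z 0.2221 m to the hard stop at about 0.2161 m. The spring force was about 5 N, and the push on the hard stop peaked at about 37 N at the fingertips.
- **Second touch:** To find the free height of the button, I touched it again very lightly, about 0.5 mm deep, then backed away.
- **Stop button and loose items:** The stop button was never touched. The bottle, jar, cutter and bowl read within 3 mm of their first positions, which is detector noise.
- **One disagreement:** First contact with the button came about 4 mm higher than its stated top of 218 mm. The cause is unexplained, possibly an offset in the fingertips. The final picture shows the button out.

Robot time was about 20 s of the 35 s allowed, and the arm was clear of everything at hand-in.

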